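Open a sprung desiccant cartridge and park its screw cap

TASK

Open the drying cartridge on the bench for refilling: unscrew its cap by the black knob, anticlockwise as seen from above, regrasping as often as needed. A spring pushes under the cap, so have hold of it as it comes free, do not let go of it once it is free, and lift it straight clear; then put it down, not dropped, upright on its open rim on the floor of the steel tray. Leave the other things on the bench where they are.

Things in the scene. Friction and masses are not known exactly. Their poses are not given: they have to be found in the camera images.
- cartridge: Drying cartridge, fixed to the bench, on the left or right: grey upright cylinder 84 mm across on a 110 mm square foot, brass pipe stubs at two sides 34 mm up, shoulder 62 mm up, above it a threaded metal neck (54 mm over the thread) that the cap hides at first. Origin: centre of the underside, on the neck's axis; z up.
- neck_top (a point): Centre of the neck's top end, 104 mm above the bench, on the upright thread axis. A sprung follower disc (32 mm across) stands out of it, pushes the cap up with 3 to 4.5 N and ends 41 mm above this point when the cap is off; lift the cap's rim above that before moving sideways.
- cap_knob (a point): Screw cap, 0.12 to 0.2 kg, 96 mm high: below a hollow metal skirt 70 mm across, 54 mm high; on top a round black knob 48 mm across, 42 mm high, gripped round its sides at any yaw. This point: middle of the knob, on the axis, 21 mm above the skirt's flat top, 75 mm above its rim; z up. At the start screwed on fully, this point 139 mm above the bench. A grip of about 40 N turns it.
- cap_rim (a point): Centre of the cap's open lower rim, 75 mm below cap_knob. Thread: the cap unscrews anticlockwise seen from above and rises 32 mm a turn; nearly a whole turn (5.2 to 5.9 rad, it varies) frees it. Until then it cannot be pulled off, has about 2 mm of axial play, and stays if let go part-way; once free, the spring throws it up if it is not held.
- tray: Shallow open steel tray, loose, 0.6 kg, 150 mm (x) by 180 mm (y), walls 4 mm thick and 20 mm high, floor 4 mm thick. Origin: centre of the underside.
- petri: Bystander: shallow milky dish, 60 mm across, 17 mm high, between the cartridge and the tray. Origin under its centre.
- spanner_by: Bystander: open-ended spanner, 198 mm long, lying flat behind. Origin under its centre.
- vent: Bystander: cream plastic mushroom-shaped cap, 58 mm across, 37 mm high, not part of the cartridge. Origin under its centre.
- block: Bystander: wooden block 40 x 110 x 28 mm. Origin under its centre.
- bottle: Bystander: square bottle 56 x 56 x 115 mm with a black cap. Origin under its centre.
Mind the look-alikes: they are no part of the job. Leave any orange look-alike of the part that bears cap_knob alone.

How it is judged (in metres and radians):
On the way:
1. the cap is off the neck, upright and held by the fingers, still over the neck (z of cap_rim in the frame of neck_top above 0.004 m and horizontal distance between cap_rim and neck_top below 0.03 m and angle between cap_knob's own z axis and vertical below 0.35 rad and contact force between the fingers and cap above 1 N), for 0.1 s.
At the end, for the whole second after the job is handed in: The cap stands upright (within 0.1 rad) on its rim on the tray's floor (rim within 9 mm of the tray's underside and 70 mm of its centre), released and at rest, the tray flat on the bench (z of cap_rim in the frame of tray below 0.009 m and horizontal distance between cap_rim and tray below 0.07 m and angle between cap_knob's own z axis and vertical below 0.1 rad and contact force between cap and tray above 0.3 N and contact force between the fingers and cap below 0.05 N and linear speed of cap below 0.02 m/s and angle between tray's own z axis and vertical below 0.05 rad); the robot touches nothing.
It fails at once if the cap has come off its thread, over the neck, with no finger on it (it was not caught) (z of cap_rim in the frame of neck_top above -0.009 m and horizontal distance between cap_rim and neck_top below 0.05 m and contact force between the fingers and cap below 0.05 N).
It fails at once if the cap is let fall (over 0.45 m/s with no finger on it) (linear speed of cap above 0.45 m/s and contact force between the fingers and cap below 0.05 N).
It fails at once if a bystander is moved by more than 30 mm (distance of any of petri, spanner_by, vent, block, bottle from where it was at the start of the episode above 0.03 m).
It also fails if it takes over 72 s, if anything falls off the work surface, if the arm or the gripper's body presses on something with over 40 N, if the wrist force passes 120 N, or if a joint passes its speed limit or range.

ROBOT

A 6-joint arm with a two-finger parallel gripper is mounted at the origin on a cart in front of the work surface, level with it; the furniture and walls round the work are solid. World frame = base frame: x ahead of the robot, y to its left, z up, the work surface at z = 0. Lengths are in mm, angles in rad, forces in N, time in s.
With the tool pointing down it reaches from about 275 to 750 mm from the base axis. Payload 10.2 kg.
Tool frame: the origin (TCP) lies midway between the tips of the shut fingers; the grasp point (between the pads) lies 19 mm behind it (ctrl.tcp_to_grasp is the z of the grasp point in the tool frame, in mm); z points along the fingers, y is the direction in which the jaws open and shut (so a half turn about z gives the same grasp; the last joint's range is limited). The gripper opens to 85 mm and grips with 20 to 120 N. Pads are 22 mm wide; open, the fingers measure 114 mm over their backs; the gripper's body (76 mm by 85 mm) begins 54 mm behind the grasp point. The pads swing forward as they close: fully open they stand 13 mm farther back than shut.
Start: joints at [-1.331, 0.313, 1.498, -0, 1.331, -0.223], TCP at [234.378, -469.785, 231.294] pointing down, gripper open.
Joint ranges: [-2.94, 2.94], [-0.97, 2.17], [0.19, 2.56], [-1.23, 4.37], [0.02, 3.11], [-2.88, 2.88]. Speed limits (rad/s): [2.39, 2.39, 3.01, 3.14, 3.14, 3.14].

INTERFACE

Orientations are given as a unit quaternion [w, x, y, z].
In Python, from rig import sensors, capture, order, ctrl gives the robot as it stands. The module is installed in compiled form; this text tells all that it offers.
- The arm moves only by the tool play_rows, never from a script. Its argument "deltas" is a list of rows, each a list of 7 numbers: the shift along the world's x, y, z in units of 40 mm (1.0 is 40 mm), then the turn, a rotation vector about the world's x, y, z in units of 6 degrees (1.0 is 6 degrees), then the opening, from -1 (shut) to 1 (fully open). A call has 1 to 8 rows; each row shifts and turns the commanded pose from where the row before left it; what a row does not reach is not made up. A row lasts 1/12 s, in which the tool goes at most 41.7 mm and 7.16 degrees, less where a joint would pass 70% of its speed; a pose out of reach is approached as far as the arm can. A call is refused whole if a number of a shift passes 1 or a number of a turn 1, either way. A call with a gripper value outside its range is refused whole. The fingers move at their own pace and stop on an object; "squeeze" is the grip in N (left out, the last holds). Time passes only in rows, so rows that do not move let the fingers close. It gives the time, the measured TCP pose, the force and the opening at its end, in the units of the state.
- sensors.sense(): the state, without advancing time (a new reading comes with each control period).
- capture(name): name is "side" or "top"; returns a dict with "pixels" (480x640x3 uint8, red, green, blue), "z_map" (480x640 float32, mm along the optical axis (not along the pixel's ray), 0 where there is no reading), "fx", "fy", "cx", "cy" (pixels), "k1" (the pictures are not rectified: a ray, as slopes to the right and down, at radius r is drawn at 1 + k1 r^2 times it, then the intrinsics apply), "eye" and "rotation" of the camera in the world. Camera axes: x right, y down, z forward; pixel columns grow to the right and rows downward; lengths in mm; the calibration is good to about 2 mm. A picture is of the moment at which its call begins.
- order.finish_job(): hands the job in, once; it reports no verdict.
The state is a dict: "time_s": time; "joints": joint angles; "dq": joint speeds; "tau": joint torques, N m; "eef_pos": TCP position; "ee_rot": TCP orientation; "force": force on the tool from outside, world axes, zero at the start; "wrist_torque": the same for the moment, N m; "grip_width": opening from 0.0 (shut) to 1.0 (fully open).
Only numpy, scipy, OpenCV 4.12 (cv2) and the standard library are available. Lean on these libraries where they do the work, as an engineer would, in place of code of your own. Each camera call takes 0.05 s, during which the arm holds its last target. There are 200 camera calls.

## Working session

There is one attempt and no reset: what is moved stays moved. The work goes in short steps, Python scripts to look and compute and a tool call to move; the robot and the scene stay as the last step left them, time stands still between calls to the robot, and variables do not carry over. Pictures are saved under pics/ and viewed, about 8 in all and at most 12, crops included, and the job is handed in when it is done.

Besides the shell and the picture viewer there is one more tool, called as name(argument=value, ...), one argument or row to a line, values as JSON. play_rows: Moves the arm, as the interface text tells. Its arguments: {"type":"object","properties":{"deltas":{"type":"array","items":{"type":"array","items":{"type":"number"}}},"squeeze":{"type":"number"}},"required":["deltas"]}

```bash
mkdir -p pics
cat > h.py <<'E'
import numpy as np, cv2
from rig import sensors, capture, order, ctrl
def cloud(c):
    h,w=c["z_map"].shape
    u,v=np.meshgrid(np.arange(w),np.arange(h))
    K=np.array([[c["fx"],0,c["cx"]],[0,c["fy"],c["cy"]],[0,0,1.]])
    p=np.stack([u,v],-1).reshape(-1,1,2).astype(np.float64)
    s=cv2.undistortPoints(p,K,np.array([c["k1"],0,0,0.])).reshape(h,w,2)
    z=c["z_map"].astype(float)
    P=np.dstack([s*z[...,None],z])@np.array(c["rotation"]).T+np.array(c["eye"])
    P[z<=0]=np.nan
    return P
E
python3 - <<'E'
from h import *
for n in("top","side"):
    c=capture(n); cv2.imwrite(f"pics/{n}0.png",c["pixels"][...,::-1]); np.savez(f"{n}0.npz",P=cloud(c),im=c["pixels"])
    print(n,c["eye"],np.array(c["rotation"]).shape,c["k1"])
print(sensors.sense(),ctrl.tcp_to_grasp)
E
```

```text
Traceback (most recent call last):
  File "h.py", line 10, in cloud
    P=np.dstack([s*z[...,None],z])@np.array(c["rotation"]).T+np.array(c["eye"])
      ~~~~~~~~~~~~~~~~~~~~~~~~~~~~^~~~~~~~~~~~~~~~~~~~~~~~~~
ValueError: matmul: Input operand 1 has a mismatch in its core dimension 0, with gufunc signature (n?,k),(k,m?)->(n?,m?) (size 4 is different from 3)
```

View pics/top0.png

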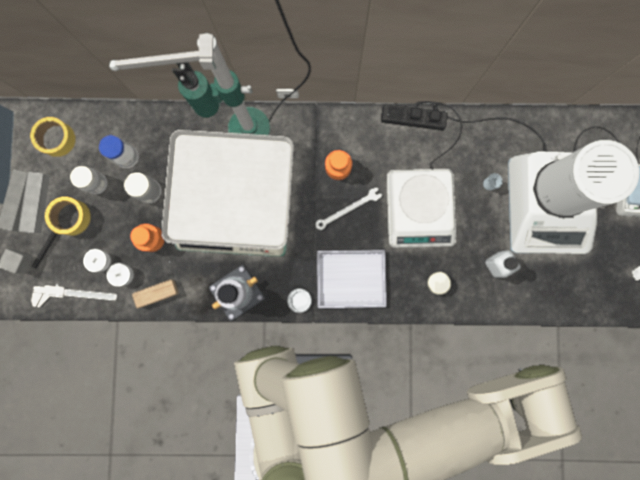

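Top view: the cartridge with its black knob is at about (235,292), with brass stubs on both sides. The petri dish is at (300,300), the tray at (352,278) and the spanner at (350,208). The orange caps at (147,237) and (339,164) are look-alikes. The rotation is a quaternion, so I'll fix the helper.

```bash
sed -i 's/np.array(c\["rotation"\]).T/R.from_quat(c["rotation"],scalar_first=True).as_matrix().T/; 1a from scipy.spatial.transform import Rotation as R' h.py
python3 - <<'E'
from h import *
for n in("top","side"):
    c=capture(n); cv2.imwrite(f"pics/{n}1.png",c["pixels"][...,::-1]); np.savez(f"{n}0.npz",P=cloud(c),im=c["pixels"])
    print(n,c["eye"],c["rotation"],c["k1"])
    if n=="top":
        P=cloud(c); im=c["pixels"]
        for u,v in((235,292),(235,286),(300,300),(352,278),(320,252),(384,252),(320,304),(384,304),(425,330),(147,237)): print((u,v),P[v,u].round(1),im[v,u])
        cv2.imwrite("pics/crop.png",cv2.resize(im[240:330,130:400][...,::-1],None,fx=2.9,fy=2.9,interpolation=cv2.INTER_CUBIC))
print(sensors.sense(),ctrl.tcp_to_grasp)
E
```

```text
top [ 448.74578641  -74.48068012 1519.3595129 ] [-0.03200679  0.71074277 -0.70195865  0.03277698] 0.03323936171578819
(235, 292) [424.8 145.6 160.2] [45 45 48]
(235, 286) [439.  150.6 132.3] [130 129 131]
(300, 300) [402.6  -4.7   3.1] [241 242 241]
(352, 278) [ 463.4 -144.4    5.1] [226 226 230]
(320, 252) [531.7 -57.1  23.8] [175 174 180]
(384, 252) [ 534.2 -229.3   18.4] [141 140 145]
(320, 304) [392.5 -58.7   0.5] [152 152 158]
(384, 304) [ 395.2 -229.8   17. ] [193 193 200]
(425, 330) [ 262.7 -482.6 -800.4] [121 118 111]
(147, 237) [560.8 384.3  93.9] [248 171  95]
side [-202.65349405 1137.99515775  646.02312672] [ 0.16385132 -0.23018891  0.79174574 -0.54157593] -0.02383047497186437
{'time_s': 0.15, 'joints': array([-1.33138327e+00,  3.13315125e-01,  1.49823445e+00, -1.92954637e-06,
        1.33096863e+00, -2.23383749e-01]), 'dq': array([-0.00016854, -0.00035115, -0.00177344,  0.00129428,  0.00040748,
       -0.00082035]), 'tau': array([ 1.71355350e-03, -4.12367713e+01, -2.59797907e+01, -1.97998288e-04,
        3.20563049e-03,  1.35772626e-05]), 'eef_pos': array([ 234.34093106, -469.5998873 ,  230.8803649 ]), 'ee_rot': array([-4.62754560e-04,  9.73346482e-01,  2.29339077e-01, -4.64598165e-06]), 'force': array([ 0.51375117, -0.02578317,  1.19819414]), 'wrist_torque': array([ 0.00272601, -0.05044849, -0.03543944]), 'grip_width': 0.9946132154213881} -18.700000000000003
```

View pics/side1.png

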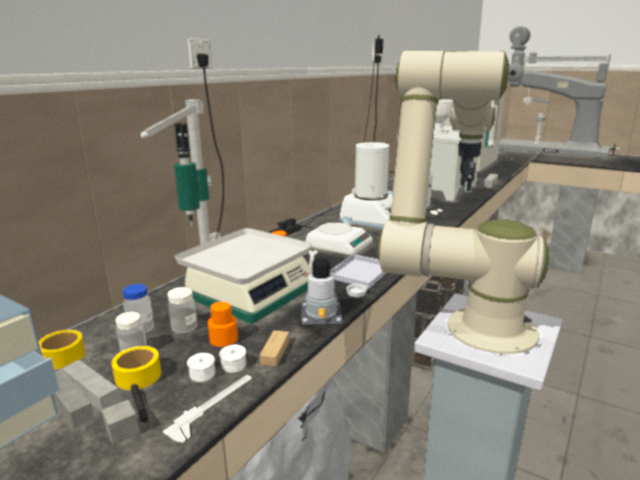

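View pics/crop.png

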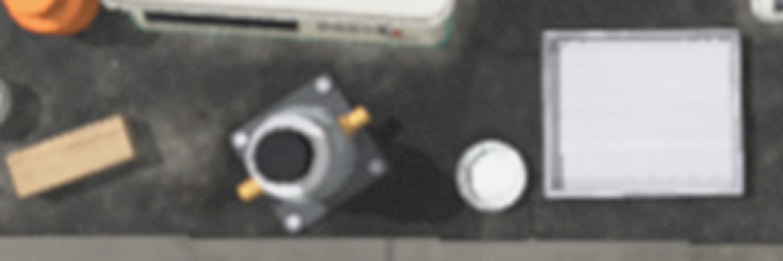

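The crop confirms the target: a black knob on a grey cylinder with a square foot and two brass stubs, knob at top pixel ≈(228,293). The side view shows the same at (321,268). Next I'll fit its axis and the other positions.

Run:
```python
from h import *
from scipy.optimize import least_squares
for n in("top","side"):
    d=np.load(n+"0.npz");P=d["P"];im=d["im"].astype(int)
    near=(np.hypot(P[...,0]-420,P[...,1]-150)<70)
    for lo,hi in((155,170),(122,155),(112,121),(70,112)):
        q=P[near&(P[...,2]>lo)&(P[...,2]<hi)]
        if len(q)<3: continue
        (cx,cy),r=cv2.minEnclosingCircle(q[:,:2].astype(np.float32))
        print(n,lo,len(q),"mean",q.mean(0).round(1),"circ",round(cx,1),round(cy,1),round(r,1),"minmax",q[:,:2].min(0).round(1),q[:,:2].max(0).round(1), "zmed",np.median(q[:,2]).round(1))
        if hi-lo>20:
            f=lambda p,R0: np.hypot(q[:,0]-p[0],q[:,1]-p[1])-R0
            R0=24 if lo==122 else 35
            s=least_squares(lambda p:f(p,R0),[425,150],loss="soft_l1");print("   cyl",s.x.round(1),R0,np.abs(s.fun).mean().round(2))
d=np.load("top0.npz");P=d["P"]
m=(P[...,0]>330)&(P[...,0]<560)&(P[...,1]>-250)&(P[...,1]<-40)
t=P[m&(P[...,2]>13)&(P[...,2]<27)];print("traywall",np.percentile(t,[1,99],axis=0).round(1),cv2.minAreaRect(t[:,:2].astype(np.float32)))
t=P[m&(P[...,2]>2.5)&(P[...,2]<9)&(P[...,0]>405)&(P[...,0]<520)&(P[...,1]<-80)&(P[...,1]>-210)];print("floor",np.median(t,axis=0).round(1))
m=(P[...,0]>350)&(P[...,0]<445)&(P[...,1]>-45)&(P[...,1]<60)&(P[...,2]>8)&(P[...,2]<30);print("petri",P[m].mean(0),len(P[m]))
m=(P[...,0]>460)&(P[...,0]<800)&(P[...,1]>0)&(P[...,1]<330);print("balance",np.nanpercentile(P[m],[2,50,98],axis=0).round())
```

```text
top 155 304 mean [422.1 167.2 161.5] circ 422.4 167.0 24.6 minmax [398.  143.6] [446.2 191.3] zmed 161.4
top 122 111 mean [426.7 158.3 130.8] circ 422.1 167.0 34.1 minmax [389.4 133.8] [456.1 200.9] zmed 124.8
   cyl [422.8 167.8] 24 3.59
top 112 179 mean [421.8 160.7 118.1] circ 422.3 167.7 34.8 minmax [389.2 133.2] [456.2 202.3] zmed 118.7
top 70 63 mean [425.3 139.8  92. ] circ 423.6 158.4 33.2 minmax [390.7 133. ] [456.4 162.9] zmed 92.5
   cyl [422.1 168.6] 35 0.36
side 155 132 mean [417.6 173.5 160.2] circ 421.0 170.2 25.2 minmax [396. 148.] [443.  195.1] zmed 160.6
side 122 215 mean [411.  183.9 139. ] circ 419.4 172.4 25.3 minmax [394.8 160. ] [444.  195.5] zmed 139.0
   cyl [420.7 168.4] 24 1.3
side 112 155 mean [409.9 184.  117.5] circ 420.7 170.0 36.4 minmax [384.6 134.8] [456.  205.1] zmed 118.3
side 70 368 mean [406.1 191.   90.9] circ 416.0 175.5 34.0 minmax [384.3 152.9] [446.2 206.8] zmed 90.7
   cyl [421.4 167.9] 35 1.49
traywall [[ 388.  -232.6   13.2]
 [ 539.6  -51.8   26.5]] ((472.8794250488281, -151.66387939453125), (168.22015380859375, 198.55836486816406), 0.767333984375)
floor [ 462.8 -147.     5.4]
petri [401.65154411   1.01432656  14.91289214] 119
balance [[468.   8.  -4.]
 [632. 164. 123.]
 [793. 324. 141.]]
```

Knob axis is about (421.7,167.9), and both views agree within about 1 mm. Tray centre is about (464,-142). I'll approach with joint 6 near +2.7, leaving the most anticlockwise travel.

play_rows(
  deltas=[
    [0.195, 0.664, 0, 0, 0, -0.5, 1],
    [0.195, 0.664, 0, 0, 0, -0.5, 1],
    [0.195, 0.664, 0, 0, 0, -0.5, 1],
    [0.195, 0.664, 0, 0, 0, -0.5, 1],
    [0.195, 0.664, 0, 0, 0, -0.5, 1],
    [0.195, 0.664, 0, 0, 0, -0.5, 1],
    [0.195, 0.664, 0, 0, 0, -0.5, 1],
    [0.195, 0.664, 0, 0, 0, -0.5, 1],
  ],
)

```text
time_s: 0.82
eef_pos: [296.8, -255.9, 231.2]
ee_rot: [-0.0, 1.0, 0.021, -0.0]
force: [0.3, -0.2, -0.3]
grip_width: 1.004
```

play_rows(
  deltas=[
    [0.195, 0.664, 0, 0, 0, -0.5, 1],
    [0.195, 0.664, 0, 0, 0, -0.5, 1],
    [0.195, 0.664, 0, 0, 0, -0.5, 1],
    [0.195, 0.664, 0, 0, 0, -0.5, 1],
    [0.195, 0.664, 0, 0, 0, -0.5, 1],
    [0.195, 0.664, 0, 0, 0, -0.5, 1],
    [0.195, 0.664, 0, 0, 0, -0.5, 1],
    [0.195, 0.664, 0, 0, 0, -0.5, 1],
  ],
)

```text
time_s: 1.48
eef_pos: [359.2, -43.4, 231.3]
ee_rot: [0.0, 0.982, -0.188, 0.0]
force: [-0.4, -0.5, 0.1]
grip_width: 0.995
```

play_rows(
  deltas=[
    [0.195, 0.664, 0, 0, 0, -0.5, 1],
    [0.195, 0.664, 0, 0, 0, -0.5, 1],
    [0.195, 0.664, 0, 0, 0, -0.5, 1],
    [0.195, 0.664, 0, 0, 0, -0.5, 1],
    [0.195, 0.664, 0, 0, 0, -0.5, 1],
    [0.195, 0.664, 0, 0, 0, -0.5, 1],
    [0.195, 0.664, 0, 0, 0, -0.5, 1],
    [0.195, 0.664, 0, 0, 0, -0.5, 1],
  ],
)

```text
time_s: 2.15
eef_pos: [421.6, 169.2, 231.1]
ee_rot: [0.0, 0.922, -0.388, -0.0]
force: [0.5, -1.3, 0.5]
grip_width: 1.003
```

```bash
cat > st.py <<'E'
from h import *
s=sensors.sense(); m=R.from_quat(s["ee_rot"],scalar_first=True).as_matrix()
print("t",round(s["time_s"],2),"pos",s["eef_pos"].round(1),"zax",m[:,2].round(4),"yaw",round(np.arctan2(m[1,0],m[0,0]),3),"q6",s["joints"][5].round(3),"F",s["force"].round(1),"T",s["wrist_torque"].round(2),"grip",round(s["grip_width"],3))
E
python3 st.py
```

```text
t 2.15 pos [421.6 169.2 231.1] zax [-3.e-04 -1.e-04 -1.e+00] yaw -0.796 q6 2.49 F [ 0.5 -1.3  0.5] T [-0.09 -0.05  0.03] grip 1.003
```

play_rows(
  deltas=[
    [0, -0.03, -0.4, 0, 0, -0.4, 1],
    [0, 0, -0.4, 0, 0, -0.4, 1],
    [0, 0, -0.4, 0, 0, -0.4, 1],
    [0, 0, -0.4, 0, 0, -0.4, 1],
    [0, 0, -0.4, 0, 0, -0.4, 1],
    [0, 0, -0.3, 0, 0, 0, 1],
    [0, 0, -0.2, 0, 0, 0, 1],
    [0, 0, -0.2, 0, 0, 0, 1],
  ],
)

```text
time_s: 2.82
eef_pos: [421.5, 166.4, 122.7]
ee_rot: [0.0, 0.877, -0.481, -0.0]
force: [0.7, 0.6, 0.9]
grip_width: 1.0
```

```bash
python3 st.py
```

```text
t 2.82 pos [421.5 166.4 122.7] zax [-3.e-04 -0.e+00 -1.e+00] yaw -1.003 q6 2.69 F [0.7 0.6 0.9] T [ 0.   -0.03 -0.02] grip 1.0
```

play_rows(
  deltas=[
    [0.005, 0.035, 0, 0, 0, 0, 1],
    [0, 0, 0, 0, 0, 0, 0],
    [0, 0, 0, 0, 0, 0, -1],
    [0, 0, 0, 0, 0, 0, -1],
    [0, 0, 0, 0, 0, 0, -1],
    [0, 0, 0, 0, 0, 0, -1],
    [0, 0, 0, 0, 0, 0, -1],
    [0, 0, 0, 0, 0, 0, -1],
  ],
  squeeze=60,
)

```text
time_s: 3.48
eef_pos: [422.0, 167.9, 123.6]
ee_rot: [-0.0, 0.877, -0.481, 0.0]
force: [-0.5, -0.6, 2.6]
grip_width: 0.549
```

```bash
python3 st.py
```

```text
t 3.48 pos [422.  167.9 123.6] zax [ 9.e-04  1.e-04 -1.e+00] yaw -1.003 q6 2.694 F [-0.5 -0.6  2.6] T [-0.    0.04  0.01] grip 0.549
```

Gripped centrally, with almost no lateral force. I'll start unscrewing, rising with the thread.

play_rows(
  deltas=[
    [0, 0, 0.003, 0, 0, 0.3, -1],
    [0, 0, 0.007, 0, 0, 0.5, -1],
    [0, 0, 0.01, 0, 0, 0.8, -1],
    [0, 0, 0.011, 0, 0, 0.8, -1],
    [0, 0, 0.011, 0, 0, 0.8, -1],
    [0, 0, 0.01, 0, 0, 0.8, -1],
    [0, 0, 0.011, 0, 0, 0.8, -1],
    [0, 0, 0.011, 0, 0, 0.8, -1],
  ],
)

```text
time_s: 4.15
eef_pos: [421.9, 168.0, 126.4]
ee_rot: [-0.0, 0.979, -0.205, 0.0]
force: [-1.1, 0.1, 3.3]
grip_width: 0.545
```

```bash
python3 st.py
```

```text
t 4.15 pos [421.9 168.  126.4] zax [ 3.e-04  3.e-04 -1.e+00] yaw -0.413 q6 2.103 F [-1.1  0.1  3.3] T [ 0.11  0.11 -0.01] grip 0.545
```

play_rows(
  deltas=[
    [0, 0, 0.011, 0, 0, 0.8, -1],
    [0, 0, 0.01, 0, 0, 0.8, -1],
    [0, 0, 0.011, 0, 0, 0.8, -1],
    [0, 0, 0.011, 0, 0, 0.8, -1],
    [0, 0, 0.01, 0, 0, 0.8, -1],
    [0, 0, 0.011, 0, 0, 0.8, -1],
    [0, 0, 0.011, 0, 0, 0.8, -1],
    [0, 0, 0.01, 0, 0, 0.8, -1],
  ],
)

```text
time_s: 4.82
eef_pos: [421.9, 167.9, 129.8]
ee_rot: [-0.0, 0.992, 0.128, 0.0]
force: [-1.0, 0.4, 3.0]
grip_width: 0.548
```

play_rows(
  deltas=[
    [0, 0, 0.011, 0, 0, 0.8, -1],
    [0, 0, 0.01, 0, 0, 0.8, -1],
    [0, 0, 0.011, 0, 0, 0.8, -1],
    [0, 0, 0.011, 0, 0, 0.8, -1],
    [0, 0, 0.01, 0, 0, 0.8, -1],
    [0, 0, 0.011, 0, 0, 0.8, -1],
    [0, 0, 0.011, 0, 0, 0.8, -1],
    [0, 0, 0.01, 0, 0, 0.8, -1],
  ],
)

```text
time_s: 5.48
eef_pos: [421.8, 168.0, 133.2]
ee_rot: [-0.0, 0.894, 0.447, 0.0]
force: [-0.9, 1.6, 3.1]
grip_width: 0.551
```

play_rows(
  deltas=[
    [0, 0, 0.011, 0, 0, 0.8, -1],
    [0, 0, 0.01, 0, 0, 0.8, -1],
    [0, 0, 0.011, 0, 0, 0.8, -1],
    [0, 0, 0.011, 0, 0, 0.8, -1],
    [0, 0, 0.01, 0, 0, 0.8, -1],
    [0, 0, 0.011, 0, 0, 0.8, -1],
    [0, 0, 0.011, 0, 0, 0.8, -1],
    [0, 0, 0.01, 0, 0, 0.8, -1],
  ],
)

```text
time_s: 6.15
eef_pos: [421.4, 168.0, 136.4]
ee_rot: [-0.0, 0.697, 0.717, -0.0]
force: [-1.8, 0.8, 1.3]
grip_width: 0.548
```

```bash
python3 st.py
python3 - <<'E'
from h import *
for n in("side","top"):
    P=cloud(capture(n)); near=np.hypot(P[...,0]-421.7,P[...,1]-167.9)
    for lo,hi in((27,33),(0,22)):
        q=P[(near<hi)&(near>lo)&(P[...,2]>110)&(P[...,2]<190)];print(n,lo,len(q),np.percentile(q[:,2],[10,25,50,75,90]).round(1) if len(q) else "")
E
```

```text
t 6.15 pos [421.4 168.  136.4] zax [-1.1e-03  3.0e-04 -1.0e+00] yaw 1.598 q6 0.093 F [-1.8  0.8  1.3] T [ 0.13  0.33 -0.05] grip 0.548
side 27 180 [116.8 129.9 143.  167.7 181.6]
side 0 114 [137.4 160.4 172.4 173.3 174. ]
top 27 4 [127.6 128.6 129.8 130.9 131.7]
top 0 0
```

The knob top is at 173.7, so it rose 13.2 mm for 2.6 rad and the cap is turning without slip. Regrasping now, well before it can come free.

play_rows(
  deltas=[
    [0, 0, 0, 0, 0, 0, 1],
    [0, 0, 0, 0, 0, 0, 1],
    [0, 0, 0, 0, 0, 0, 1],
    [0, 0, 0, 0, 0, 0, 1],
    [0, 0, 0, 0, 0, 0, 1],
    [0, 0, 0, 0, 0, -0.5, 1],
    [0, 0, 0, 0, 0, -1, 1],
    [0, 0, 0, 0, 0, -1, 1],
  ],
)

```text
time_s: 6.92
eef_pos: [421.8, 167.9, 136.4]
ee_rot: [0.0, 0.788, 0.616, 0.0]
force: [-0.0, 0.8, 0.4]
grip_width: 1.001
```

play_rows(
  deltas=[
    [0, 0, 0, 0, 0, -1, 1],
    [0, 0, 0, 0, 0, -1, 1],
    [0, 0, 0, 0, 0, -1, 1],
    [0, 0, 0, 0, 0, -1, 1],
    [0, 0, 0, 0, 0, -1, 1],
    [0, 0, 0, 0, 0, -1, 1],
    [0, 0, 0, 0, 0, -1, 1],
    [0, 0, 0, 0, 0, -1, 1],
  ],
)

```text
time_s: 7.58
eef_pos: [421.8, 167.9, 136.4]
ee_rot: [0.0, 0.97, 0.242, 0.0]
force: [0.2, 0.9, 0.0]
grip_width: 0.995
```

play_rows(
  deltas=[
    [0, 0, 0, 0, 0, -1, 1],
    [0, 0, 0, 0, 0, -1, 1],
    [0, 0, 0, 0, 0, -1, 1],
    [0, 0, 0, 0, 0, -1, 1],
    [0, 0, 0, 0, 0, -1, 1],
    [0, 0, 0, 0, 0, -1, 1],
    [0, 0, 0, 0, 0, -1, 1],
    [0, 0, 0, 0, 0, -1, 1],
  ],
)

```text
time_s: 8.25
eef_pos: [421.8, 167.9, 136.4]
ee_rot: [-0.0, 0.985, -0.174, 0.0]
force: [-0.4, -0.1, -0.5]
grip_width: 1.0
```

play_rows(
  deltas=[
    [0, 0, 0, 0, 0, -1, 1],
    [0, 0, 0, 0, 0, -1, 1],
    [0, 0, 0, 0, 0, -1, 1],
    [0, 0, 0, 0, 0, -1, 1],
    [0, 0, 0, 0, 0, -1, 1],
    [0, 0, 0, 0, 0, -0.5, 1],
    [0, 0, 0, 0, 0, 0, 1],
  ],
)

```text
time_s: 8.83
eef_pos: [421.8, 167.8, 136.4]
ee_rot: [-0.0, 0.896, -0.445, 0.0]
force: [0.1, 0.5, 0.3]
grip_width: 0.999
```

```bash
python3 st.py
python3 - <<'E'
from h import *
for n in("side","top"):
    c=capture(n);P=cloud(c); near=np.hypot(P[...,0]-421.7,P[...,1]-167.9)
    if n=="side": cv2.imwrite("pics/side2.png",cv2.resize(c["pixels"][200:340,230:420][...,::-1],None,fx=4,fy=4))
    for lo,hi in((27,33),(0,22)):
        q=P[(near<hi)&(near>lo)&(P[...,2]>110)&(P[...,2]<190)];print(n,lo,len(q),np.percentile(q[:,2],[10,25,50,75,90]).round(1) if len(q) else "")
E
```

```text
t 8.83 pos [421.8 167.8 136.4] zax [ 0.  0. -1.] yaw -0.922 q6 2.612 F [0.1 0.5 0.3] T [-0.01  0.03 -0.01] grip 0.999
side 27 103 [115.4 123.2 131.7 132.9 151. ]
side 0 128 [145.8 160.8 173.6 174.4 175.4]
top 27 3 [131.4 131.5 131.6 131.7 131.7]
top 0 0
```

View pics/side2.png

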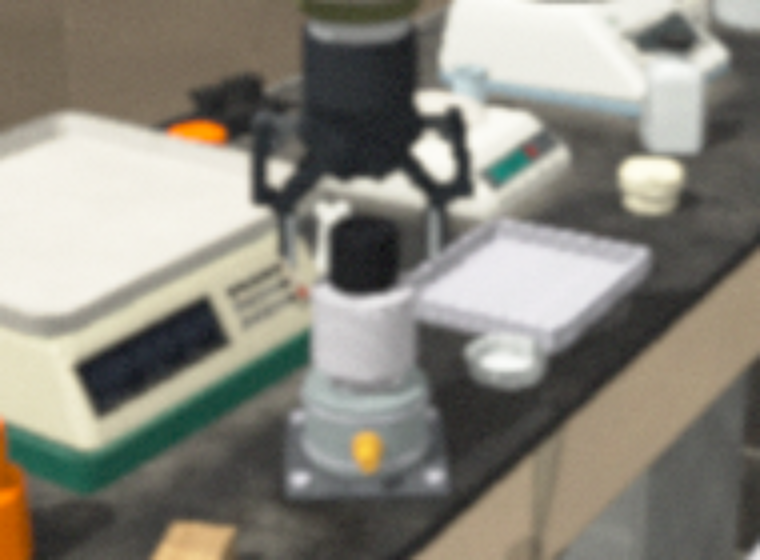

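The side crop shows the cap raised about 13 mm on its thread, standing upright between the open fingers (knob at crop (363,255)). Regrasping more firmly.

play_rows(
  deltas=[
    [0, 0, 0, 0, 0, 0, 0],
    [0, 0, 0, 0, 0, 0, -1],
    [0, 0, 0, 0, 0, 0, -1],
    [0, 0, 0, 0, 0, 0, -1],
    [0, 0, 0, 0, 0, 0, -1],
    [0, 0, 0, 0, 0, 0, -1],
    [0, 0, 0, 0, 0, 0, -1],
    [0, 0, 0, 0, 0, 0, -1],
  ],
  squeeze=70,
)

```text
time_s: 9.6
eef_pos: [421.7, 167.8, 136.5]
ee_rot: [0.0, 0.896, -0.444, -0.0]
force: [-1.1, -0.8, 1.5]
grip_width: 0.547
```

play_rows(
  deltas=[
    [0, 0, 0.003, 0, 0, 0.3, -1],
    [0, 0, 0.007, 0, 0, 0.5, -1],
    [0, 0, 0.01, 0, 0, 0.8, -1],
    [0, 0, 0.011, 0, 0, 0.8, -1],
    [0, 0, 0.011, 0, 0, 0.8, -1],
    [0, 0, 0.01, 0, 0, 0.8, -1],
    [0, 0, 0.011, 0, 0, 0.8, -1],
    [0, 0, 0.011, 0, 0, 0.8, -1],
  ],
)

```text
time_s: 10.27
eef_pos: [421.9, 167.8, 139.5]
ee_rot: [0.0, 0.986, -0.164, 0.0]
force: [-1.7, -1.2, 2.4]
grip_width: 0.543
```

play_rows(
  deltas=[
    [0, 0, 0.011, 0, 0, 0.8, -1],
    [0, 0, 0.01, 0, 0, 0.8, -1],
    [0, 0, 0.011, 0, 0, 0.8, -1],
    [0, 0, 0.011, 0, 0, 0.8, -1],
    [0, 0, 0.01, 0, 0, 0.8, -1],
    [0, 0, 0.011, 0, 0, 0.8, -1],
    [0, 0, 0.011, 0, 0, 0.8, -1],
    [0, 0, 0.01, 0, 0, 0.8, -1],
  ],
)

```text
time_s: 10.93
eef_pos: [422.1, 168.2, 143.0]
ee_rot: [-0.0, 0.986, 0.17, 0.001]
force: [0.1, 2.3, 1.2]
grip_width: 0.547
```

play_rows(
  deltas=[
    [0, 0, 0.011, 0, 0, 0.8, -1],
    [0, 0, 0.01, 0, 0, 0.8, -1],
    [0, 0, 0.011, 0, 0, 0.8, -1],
    [0, 0, 0.011, 0, 0, 0.8, -1],
    [0, 0, 0.01, 0, 0, 0.8, -1],
    [0, 0, 0.011, 0, 0, 0.8, -1],
    [0, 0, 0.011, 0, 0, 0.8, -1],
    [0, 0, 0.01, 0, 0, 0.8, -1],
  ],
)

```text
time_s: 11.6
eef_pos: [421.3, 168.4, 146.1]
ee_rot: [-0.001, 0.875, 0.484, -0.0]
force: [-2.8, 3.4, 2.3]
grip_width: 0.544
```

```bash
python3 st.py
```

```text
t 11.6 pos [421.3 168.4 146.1] zax [-0.0011  0.0014 -1.    ] yaw 1.011 q6 0.679 F [-2.8  3.4  2.3] T [ 0.72  0.59 -0.07] grip 0.544
```

play_rows(
  deltas=[
    [0, 0, 0.011, 0, 0, 0.8, -1],
    [0, 0, 0.01, 0, 0, 0.8, -1],
    [0, 0, 0.011, 0, 0, 0.8, -1],
    [0, 0, 0.011, 0, 0, 0.8, -1],
    [0, 0, 0.01, 0, 0, 0.8, -1],
    [0, 0, 0.011, 0, 0, 0.8, -1],
    [0, 0, 0.011, 0, 0, 0.8, -1],
    [0, 0, 0.01, 0, 0, 0.8, -1],
  ],
)

```text
time_s: 12.27
eef_pos: [421.0, 168.1, 149.3]
ee_rot: [-0.001, 0.667, 0.745, -0.001]
force: [-2.6, 1.1, 1.6]
grip_width: 0.545
```

play_rows(
  deltas=[
    [0, 0, 0.011, 0, 0, 0.8, -1],
    [0, 0, 0.01, 0, 0, 0.8, -1],
    [0, 0, 0.011, 0, 0, 0.8, -1],
    [0, 0, 0.011, 0, 0, 0.8, -1],
    [0, 0, 0.01, 0, 0, 0.8, -1],
    [0, 0, 0.011, 0, 0, 0.8, -1],
    [0, 0, 0.011, 0, 0, 0.8, -1],
    [0, 0, 0.01, 0, 0, 0.8, -1],
  ],
)

```text
time_s: 12.93
eef_pos: [421.3, 167.8, 152.8]
ee_rot: [-0.001, 0.385, 0.923, -0.0]
force: [-2.7, -0.8, 1.4]
grip_width: 0.544
```

play_rows(
  deltas=[
    [0, 0, 0.011, 0, 0, 0.8, -1],
    [0, 0, 0.01, 0, 0, 0.8, -1],
    [0, 0, 0.011, 0, 0, 0.8, -1],
    [0, 0, 0.011, 0, 0, 0.8, -1],
    [0, 0, 0, 0, 0, 0, -1],
  ],
)

```text
time_s: 13.35
eef_pos: [421.8, 167.9, 154.8]
ee_rot: [0.0, 0.226, 0.974, 0.0]
force: [-0.3, -0.3, 2.2]
grip_width: 0.546
```

```bash
python3 st.py
```

```text
t 13.35 pos [421.8 167.9 154.8] zax [ 2.e-04  0.e+00 -1.e+00] yaw 2.686 q6 -0.995 F [-0.3 -0.3  2.2] T [-0.07  0.14 -0.01] grip 0.546
```

The lateral load has vanished after 6.2 rad and the cap looks free. I'll lift gently first.

play_rows(
  deltas=[
    [0, 0, 0.05, 0, 0, 0, -1],
    [0, 0, 0.05, 0, 0, 0, -1],
    [0, 0, 0.05, 0, 0, 0, -1],
    [0, 0, 0, 0, 0, 0, -1],
  ],
)

```text
time_s: 13.68
eef_pos: [421.9, 167.9, 161.0]
ee_rot: [0.0, 0.228, 0.974, 0.0]
force: [0.2, 0.1, -1.5]
grip_width: 0.543
```

```bash
python3 st.py
```

```text
t 13.68 pos [421.9 167.9 161. ] zax [ 6.e-04  1.e-04 -1.e+00] yaw 2.682 q6 -0.991 F [ 0.2  0.1 -1.5] T [ 0.03 -0.03 -0.02] grip 0.543
```

play_rows(
  deltas=[
    [0, 0, 0.1, 0, 0, 0, -1],
    [0, 0, 0.15, 0, 0, 0, -1],
    [0, 0, 0.15, 0, 0, 0, -1],
    [0, 0, 0.15, 0, 0, 0, -1],
    [0, 0, 0.15, 0, 0, 0, -1],
    [0, 0, 0.15, 0, 0, 0, -1],
    [0, 0, 0.15, 0, 0, 0, -1],
    [0, 0, 0.15, 0, 0, 0, -1],
  ],
)

```text
time_s: 14.35
eef_pos: [421.8, 167.9, 207.4]
ee_rot: [0.0, 0.227, 0.974, 0.0]
force: [0.7, 0.3, -1.0]
grip_width: 0.55
```

play_rows(
  deltas=[
    [0, 0, 0.2, 0, 0, 0, -1],
    [0, 0, 0.2, 0, 0, 0, -1],
    [0, 0, 0.2, 0, 0, 0, -1],
    [0, 0, 0.2, 0, 0, 0, -1],
    [0, 0, 0.2, 0, 0, 0, -1],
    [0, 0, 0, 0, 0, 0, -1],
    [0, 0, 0, 0, 0, 0, -1],
  ],
)

```text
time_s: 14.93
eef_pos: [421.9, 167.9, 247.0]
ee_rot: [0.0, 0.227, 0.974, 0.0]
force: [1.0, -0.3, -2.1]
grip_width: 0.547
```

```bash
python3 st.py
python3 - <<'E'
from h import *
c=capture("side");cv2.imwrite("pics/side3.png",cv2.resize(c["pixels"][160:340,230:430][...,::-1],None,fx=3.3,fy=3.3))
P=cloud(c); near=np.hypot(P[...,0]-421.7,P[...,1]-167.9)
q=P[(near>31)&(near<39)&(P[...,2]>150)&(P[...,2]<260)];print(np.percentile(q[:,2],[1,5,50,95,99]).round(1))
E
```

```text
t 14.93 pos [421.9 167.9 247. ] zax [ 6.e-04  1.e-04 -1.e+00] yaw 2.683 q6 -0.992 F [ 1.  -0.3 -2.1] T [ 0.01 -0.02 -0.03] grip 0.547
[189.3 191.9 218.3 242.6 257.4]
```

View pics/side3.png

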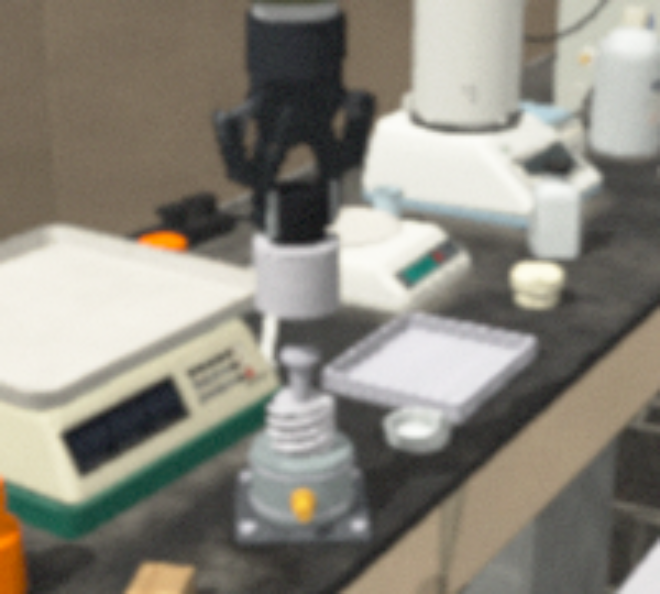

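The side crop shows the cap upright in the fingers (skirt at (298,275)), well above the bare neck and follower at (298,390). The rim is about 188 mm up and clear. Moving to the tray.

play_rows(
  deltas=[
    [0.03, -0.2, 0, 0, 0, 0, -1],
    [0.06, -0.45, 0, 0, 0, 0, -1],
    [0.08, -0.6, 0, 0, 0, 0, -1],
    [0.08, -0.6, 0, 0, 0, 0, -1],
    [0.08, -0.6, 0, 0, 0, 0, -1],
    [0.08, -0.6, 0, 0, 0, 0, -1],
    [0.08, -0.6, 0, 0, 0, 0, -1],
    [0.08, -0.6, 0, 0, 0, 0, -1],
  ],
)

```text
time_s: 15.65
eef_pos: [444.3, -3.8, 246.4]
ee_rot: [-0.0, 0.227, 0.974, -0.0]
force: [0.6, 0.4, -1.0]
grip_width: 0.547
```

play_rows(
  deltas=[
    [0.08, -0.6, 0, 0, 0, 0, -1],
    [0.08, -0.6, 0, 0, 0, 0, -1],
    [0.08, -0.6, 0, 0, 0, 0, -1],
    [0.08, -0.6, 0, 0, 0, 0, -1],
    [0.08, -0.6, 0, 0, 0, 0, -1],
    [0.06, -0.4, 0, 0, 0, 0, -1],
    [0.03, -0.1, 0, 0, 0, 0, -1],
    [0, 0, 0, 0, 0, 0, -1],
  ],
)

```text
time_s: 16.32
eef_pos: [463.9, -143.1, 246.1]
ee_rot: [-0.001, 0.228, 0.974, 0.0]
force: [1.0, 1.1, -2.0]
grip_width: 0.546
```

```bash
python3 st.py
```

```text
t 16.32 pos [ 463.9 -143.1  246.1] zax [-1.e-03  6.e-04 -1.e+00] yaw 2.681 q6 -1.651 F [ 1.   1.1 -2. ] T [ 0.04  0.01 -0.04] grip 0.546
```

play_rows(
  deltas=[
    [0, 0, -0.4, 0, 0, 0, -1],
    [0, 0, -0.6, 0, 0, 0, -1],
    [0, 0, -0.7, 0, 0, 0, -1],
    [0, 0, -0.7, 0, 0, 0, -1],
    [0, 0, -0.7, 0, 0, 0, -1],
    [0, 0, -0.6, 0, 0, 0, -1],
    [0, 0, -0.4, 0, 0, 0, -1],
    [0, 0, -0.2, 0, 0, 0, -1],
  ],
)

```text
time_s: 16.98
eef_pos: [463.1, -140.7, 72.8]
ee_rot: [-0.002, 0.227, 0.974, 0.001]
force: [0.4, 0.2, -0.6]
grip_width: 0.546
```

play_rows(
  deltas=[
    [0, 0, -0.05, 0, 0, 0, -1],
    [0, 0, -0.02, 0, 0, 0, -1],
    [0, 0, 0, 0, 0, 0, -1],
    [0, 0, 0, 0, 0, 0, -1],
  ],
)

```text
time_s: 17.32
eef_pos: [464.7, -142.3, 73.0]
ee_rot: [0.001, 0.227, 0.974, -0.0]
force: [0.3, 0.1, -0.6]
grip_width: 0.544
```

```bash
python3 st.py
python3 - <<'E'
from h import *
for n in("side","top"):
    c=capture(n)
    if n=="side": cv2.imwrite("pics/side4.png",cv2.resize(c["pixels"][200:300,300:430][...,::-1],None,fx=5,fy=5))
E
```

```text
t 17.32 pos [ 464.7 -142.3   73. ] zax [ 0.0017 -0.001  -1.    ] yaw 2.683 q6 -1.651 F [ 0.3  0.1 -0.6] T [-0.03  0.01  0.  ] grip 0.544
```

View pics/side4.png

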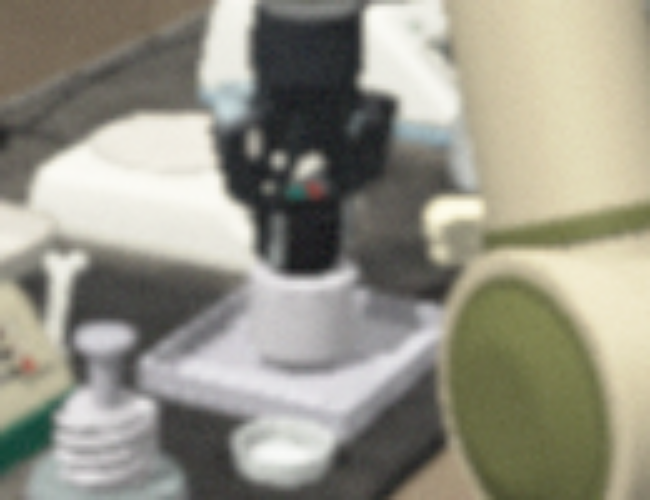

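The cap hangs just over the tray floor, inside the walls (rim at crop (305,360)). Creeping down and watching Fz.

play_rows(
  deltas=[
    [0, 0, -0.05, 0, 0, 0, -1],
    [0, 0, -0.05, 0, 0, 0, -1],
    [0, 0, 0, 0, 0, 0, -1],
    [0, 0, 0, 0, 0, 0, -1],
  ],
)

```text
time_s: 17.75
eef_pos: [464.1, -142.1, 67.8]
ee_rot: [-0.0, 0.227, 0.974, 0.0]
force: [0.4, 0.0, -1.2]
grip_width: 0.546
```

play_rows(
  deltas=[
    [0, 0, -0.025, 0, 0, 0, -1],
    [0, 0, -0.025, 0, 0, 0, -1],
    [0, 0, 0, 0, 0, 0, -1],
    [0, 0, 0, 0, 0, 0, -1],
  ],
)

```text
time_s: 18.08
eef_pos: [464.1, -142.1, 65.9]
ee_rot: [-0.0, 0.227, 0.974, 0.0]
force: [-0.1, -0.1, -0.6]
grip_width: 0.543
```

play_rows(
  deltas=[
    [0, 0, -0.025, 0, 0, 0, -1],
    [0, 0, 0, 0, 0, 0, -1],
    [0, 0, 0, 0, 0, 0, -1],
  ],
)

```text
time_s: 18.33
eef_pos: [464.2, -142.1, 64.9]
ee_rot: [-0.0, 0.227, 0.974, 0.0]
force: [-0.6, -0.2, -1.5]
grip_width: 0.546
```

play_rows(
  deltas=[
    [0, 0, -0.025, 0, 0, 0, -1],
    [0, 0, 0, 0, 0, 0, -1],
    [0, 0, 0, 0, 0, 0, -1],
  ],
)

```text
time_s: 18.58
eef_pos: [464.2, -142.1, 63.9]
ee_rot: [-0.0, 0.227, 0.974, 0.0]
force: [0.3, 0.6, -1.0]
grip_width: 0.546
```

play_rows(
  deltas=[
    [0, 0, -0.02, 0, 0, 0, -1],
    [0, 0, 0, 0, 0, 0, -1],
    [0, 0, 0, 0, 0, 0, -1],
  ],
)

```text
time_s: 18.83
eef_pos: [464.2, -142.1, 63.1]
ee_rot: [-0.0, 0.227, 0.974, -0.0]
force: [-0.4, 0.1, -1.7]
grip_width: 0.546
```

play_rows(
  deltas=[
    [0, 0, -0.02, 0, 0, 0, -1],
    [0, 0, 0, 0, 0, 0, -1],
    [0, 0, 0, 0, 0, 0, -1],
  ],
)

```text
time_s: 19.08
eef_pos: [464.3, -142.2, 62.6]
ee_rot: [0.0, 0.227, 0.974, -0.0]
force: [-0.3, 1.1, 2.8]
grip_width: 0.544
```

Contact: Fz rose from -1.7 to +2.8. Releasing, then withdrawing straight up.

play_rows(
  deltas=[
    [0, 0, 0, 0, 0, 0, 0.2],
    [0, 0, 0, 0, 0, 0, 0.4],
    [0, 0, 0, 0, 0, 0, 0.7],
    [0, 0, 0, 0, 0, 0, 1],
    [0, 0, 0, 0, 0, 0, 1],
    [0, 0, 0, 0, 0, 0, 1],
    [0, 0, 0, 0, 0, 0, 1],
  ],
)

```text
time_s: 19.67
eef_pos: [464.2, -142.2, 62.3]
ee_rot: [0.0, 0.227, 0.974, -0.0]
force: [-0.7, 0.2, 0.2]
grip_width: 0.997
```

play_rows(
  deltas=[
    [0, 0, 0.2, 0, 0, 0, 1],
    [0, 0, 0.4, 0, 0, 0, 1],
    [0, 0, 0.6, 0, 0, 0, 1],
    [0, 0, 0.6, 0, 0, 0, 1],
    [0, 0, 0.6, 0, 0, 0, 1],
    [0, 0, 0.6, 0, 0, 0, 1],
    [0, 0, 0.4, 0, 0, 0, 1],
    [0, 0, 0.2, 0, 0, 0, 1],
  ],
)

```text
time_s: 20.33
eef_pos: [464.7, -142.4, 209.1]
ee_rot: [0.002, 0.227, 0.974, -0.001]
force: [0.0, -0.3, 0.5]
grip_width: 0.999
```

```bash
python3 st.py
python3 - <<'E'
from h import *
c=capture("side");cv2.imwrite("pics/side5.png",cv2.resize(c["pixels"][180:340,240:430][...,::-1],None,fx=4,fy=3.7))
P=cloud(c); near=np.hypot(P[...,0]-464,P[...,1]+142)
for lo,hi,zl,zh in((0,60,92,120),(26,34,40,75)):
    q=P[(near>lo)&(near<hi)&(P[...,2]>zl)&(P[...,2]<zh)];print(len(q),q.mean(0).round(1),q.min(0).round(1),q.max(0).round(1),np.median(q[:,2]))
E
```

```text
t 20.33 pos [ 464.7 -142.4  209.1] zax [ 0.0034 -0.002  -1.    ] yaw 2.683 q6 -1.651 F [ 0.  -0.3  0.5] T [ 0.02  0.   -0.  ] grip 0.999
92 [ 461.3 -134.2   98.4] [ 440.2 -163.8   92.1] [ 485.4 -114.   103.3] 98.84501304651116
89 [ 452.3 -126.4   54.9] [ 430.1 -173.6   40.5] [ 496.  -108.2   74.8] 56.370585199179686
```

View pics/side5.png

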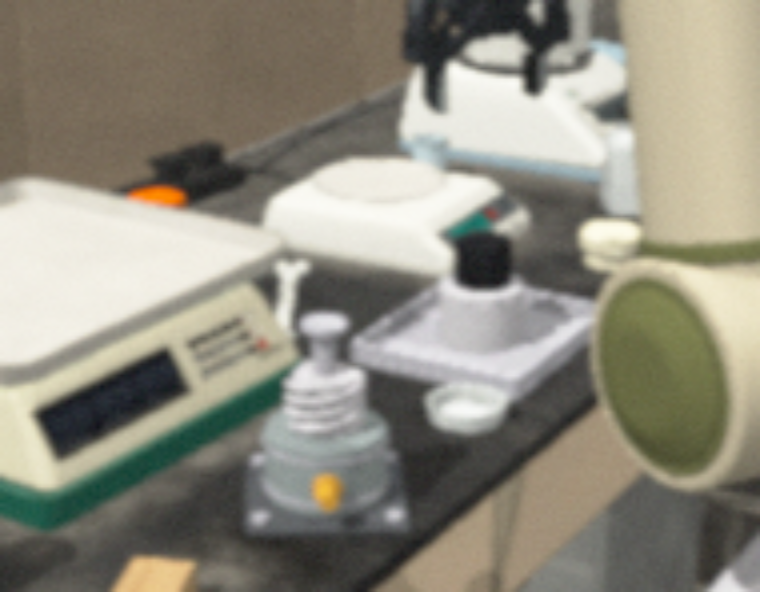

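The cap stands upright on its rim in the tray (skirt at crop (482,310)), the fingers are clear above it, and the petri dish and spanner look where they were. Letting things settle for a moment, then handing in.

play_rows(
  deltas=[
    [0, 0, 0, 0, 0, 0, 1],
    [0, 0, 0, 0, 0, 0, 1],
    [0, 0, 0, 0, 0, 0, 1],
    [0, 0, 0, 0, 0, 0, 1],
  ],
)

```text
time_s: 20.72
eef_pos: [463.8, -142.0, 205.4]
ee_rot: [-0.001, 0.227, 0.974, 0.0]
force: [0.3, 0.2, -0.0]
grip_width: 0.998
```

```bash
python3 -c "
from h import *
print(order.finish_job())"
```

```text
the job is handed in; nothing more can be done
None
```

I unscrewed the cap in two grasps, about 6.2 rad anticlockwise in all. I held it as it came free, lifted it straight clear of the follower, set it down on the tray floor and released it. The job was handed in at about 20.7 s; no verdict is reported.

- **Cap:** the last picture shows it upright near the tray's centre. Its top measured about 99 mm, against 100 mm expected for a cap standing on the floor.
- **Gripper:** it was fully open, about 45 mm above the cap, with the force reading near zero.
- **Bystanders:** in the last picture the petri dish, spanner and vent look where they were. I judged that by eye and did not measure any of them again; I did not check the block and bottle separately.

No check failed or disagreed. The force readings scatter by about 1 N, so I set the cap down in steps of 1 mm or less until the upward force jumped clearly (-1.7 to +2.8 N).

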